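# Seal a culture jar with its swing strap and cam lever

## Task

The lid lies loose on the clear culture jar. Push the steel clamp strap round with a finger until it is fully home across the lid, its notch round the catch stud and the cam lever still standing up; then push the cam lever all the way down so that it clamps the lid. Do not lift or shift the lid, leave the things standing around where they are, and take the hand away.

Things in the scene. Friction and masses are not known exactly. Their poses are not given: they have to be found in the camera images.
- jar: Clear round jar, 74 mm across, rim 66 mm up, with two dishes inside, on a fixed grey metal base 204 x 112 mm (top 14 mm up). Heights are above the bench. Origin: on the bench under the jar's axis; z up; x runs along the base from the catch stud (at x = -68 mm; head 24 mm across, top 110 mm up) to the pivot post (x = +68 mm). Yaw within 0.45 rad; at 0 the pivot post is the farther one.
- strap_pivot (a point): On the axis of the vertical pivot post, 97 mm up (mid-height of the strap), at x = +68 mm of the jar. The post's nut ends 115 mm up. The flat steel strap turns about it: 32 mm wide, 10 mm thick, underside 92 mm up, reaching 182 mm from this axis. Its notch for the stud, 125 to 148 mm out, opens on the edge that leads as it closes.
- strap (a joint): Angle (rad) of the strap about the pivot post. 0 = fully home, at a hard stop: lying across the lid along the jar's -x direction, the stud in its notch. It grows as the strap swings open towards the jar's +y side, up to 1.75; starts at 1.0 to 1.6. Light friction (1 to 2 N at the end); it stays where it is left.
- strap_end (a point): Place to push: on the strap's edge that trails as it closes (the jar's +y side when home), 158 mm from the pivot axis, 97 mm up. The frame turns with the strap: x along it towards the pivot, y outward from that edge (it closes along -y), z up. The strap's centre line is 16 mm along -y.
- lever_pin (a point): Centre of the level pin on which the cam lever turns; the pin is square to the strap, 68 mm from the pivot axis (over the lid's centre when the strap is home), 118 mm up. Turns with the strap, frame as strap_end. The lever reaches 89 mm from the pin; from 38 mm out it has a black grip 18 mm wide, 10 mm thick.
- lever (a joint): Angle (rad) of the cam lever. 0 = open: it stands 75 degrees above level, leaning a little towards the strap's free end. 1.30 = fully down, at a hard stop: level, along the strap, pointing to its free end. Starts at 0 to 0.12; stays where it is left; needs 4 to 6 N at the grip. It drives a plunger with a rubber pad 6.5 mm down.
- lever_grip (a point): Centre of the lever's cross-section at its black grip, 60 mm from the pin.
- lid: Loose round steel lid, 80 mm across, flange 8 mm thick, with a central boss 28 mm across whose top is 12 mm above the origin. Origin: on its axis at the underside of the flange, 66 mm above the bench when it lies on the jar's rim; a plug reaches 5 mm down into the jar. The boss is about 4 mm below the pad while the lever is up.
- pad: Sprung round pressure pad, 24 mm across, 6 mm thick, under the strap below the cam lever. Origin: centre of its underside, 82 mm above the bench when the lever is up. With the lever down it presses on the lid's boss with about 20 N.
- dish: Bystander: closed clear culture dish, 58 mm across, 15 mm high, on the bench on the jar's -y side. Origin: its underside.
- beaker: Bystander: small glass beaker, 57 mm across, 60 mm high, on the jar's -y side. Origin: its underside.
- forceps: Bystander: steel forceps 158 mm long, 10 mm high, lying at the jar's front -y corner. Origin: its underside.
- dropper: Bystander: yellow dropper bottle 29 mm across, 87 mm high, beyond the pivot post. Origin: its underside.
Things that resemble listed ones, but are neither listed nor needed, are in the scene too. What is meant by the lid is not blue, and is the smaller of those in its own colour.

How it is judged:
By the outcome, as a careful person would: the job done as asked, in the order asked, and still so for the second after the job is handed in, with the robot touching nothing.
It also fails if it takes over 58 s, if anything falls off the work surface, if the arm or the gripper's body presses on something with over 40 N, if the wrist force passes 120 N, or if a joint passes its speed limit or range.

## Robot

A 6-joint arm with a two-finger parallel gripper is mounted at the origin on a cart in front of the work surface, level with it; the furniture and walls round the work are solid. World frame = base frame: x ahead of the robot, y to its left, z up, the work surface at z = 0. Lengths are in m, angles in rad, forces in N, time in s.
With the tool pointing down it reaches from about 0.275 to 0.825 m from the base axis. Payload 4.9 kg.
Tool frame: the origin (TCP) lies midway between the tips of the shut fingers; the grasp point (between the pads) lies 19 mm behind it (bot.grip_depth is the distance from the TCP to the grasp point, in m); y points along the fingers, x is the direction in which the jaws open and shut, and the axes are right-handed (so a half turn about y gives the same grasp; the last joint's range is limited). The gripper opens to 85 mm and grips with 20 to 120 N. Pads are 22 mm wide; open, the fingers measure 114 mm over their backs; the gripper's body (76 mm by 85 mm) begins 54 mm behind the grasp point. The pads swing forward as they close: fully open they stand 13 mm farther back than shut.
Start: joints at [1.195, 0.326, -0.193, 1.052, 0, 1.437], TCP at [0.132, 0.534, 0.231] pointing down, gripper open.
Joint ranges: [-2.65, 2.65], [-0.97, 1.79], [-1.3, 1.35], [-1.93, 2.1], [-1.47, 1.37], [-3.14, 3.14]. Speed limits (rad/s): [2.57, 2.57, 3.14, 3.14, 3.14, 3.14].

## Interface

Orientations are given as a unit quaternion [w, x, y, z].
In Python, from cell import bot gives the robot as it stands. Calls block until the motion is done:
- bot.move_pose(position, orientation): joint-space move of the TCP to a pose.
- bot.move_linear(position, speed=0.15, rotation=None, until_force=None): straight line of the TCP; rotation=None keeps the orientation; speed is the mean speed in m/s. With until_force (N) it stops when the force on the tool has changed by that much, and returns True; else False.
- bot.goto_joints(angles): joint-space move.
- bot.set_gripper(opening, grasp_force=None): opening from 0.0 (shut) to 1.0 (fully open); grasp_force is the grip in N (None keeps the last); returns when the fingers have stopped.
- bot.wait(seconds).
- bot.solve_ik(position, orientation): joint angles nearest the present ones, or None.
- bot.camera(name): name is "scene" or "top" or "wrist"; returns the picture (400x640x3 uint8, red, green, blue); there is no depth.
- bot.calibration(name): a dict with "mtx" (3x3 intrinsics, pixels), "k1" (the pictures are not rectified: a ray, as slopes to the right and down, at radius r is drawn at 1 + k1 r^2 times it, then the intrinsics apply), "extrinsics" (4x4, takes a point from world to camera coordinates); the wrist camera has in their place "hand_eye" (4x4, takes a point from camera to tool coordinates, whose origin is the TCP and whose axes are the tool frame's). Camera axes: x right, y down, z forward; pixel columns grow to the right and rows downward; lengths in m; the calibration is good to about 2 mm. A picture is of the moment at which its call begins: read the wrist's pose just before it. calibration takes no time and is no camera call.
A pose or a line that the arm cannot do raises bot.PlanningError and nothing moves.
- bot.close_job(): hands the job in, once; it reports no verdict.
Trained networks look in the newest picture that a camera, given by its name, has taken for a name from the list of things; names that differ only in an ending like _2 or _b are one class to them, and where a whole thing is asked for, a point or a joint stands for the part that bears it (a point fixed in the world has none). Each returns a list of dicts, best first, with "confidence" (0 to 1); they miss things now and then, are a little off and sometimes report something else, mostly with a low value. They report only what shows in the picture. A call takes as long as a camera call. They do not tell look-alikes from the thing itself.
- bot.search_frame(camera, thing): "bbox" ([left, top, width, height] in pixels, round what is visible of it).
Readings, each from a call of its own:
- bot.read_clock(): time.
- bot.read_joint_positions(): joint angles.
- bot.read_joint_vel(): joint speeds.
- bot.read_joint_efforts(): joint torques, N m.
- bot.read_position(): TCP position.
- bot.read_tool_rot(): TCP orientation.
- bot.read_ft_force(): force on the tool from outside, world axes, zero at the start.
- bot.read_moment(): the same for the moment, N m.
- bot.read_gripper_width(): opening from 0.0 (shut) to 1.0 (fully open).
Only numpy, scipy, OpenCV 4.12 (cv2) and the standard library are available. Lean on these libraries where they do the work, as an engineer would, in place of code of your own. Each camera call takes 0.05 s, during which the arm holds its last target.

## Working session

There is one attempt and no reset: what is moved stays moved. The work goes in short steps, each a Python script; the robot and the scene stay as the last script left them, time stands still between calls to the robot, and variables do not carry over. Pictures are saved under pics/ and viewed, and the job is handed in when it is done.

```bash
mkdir -p pics; ls
python3 - <<'E'
from cell import bot
import cv2
print(bot.read_clock())
for c in ("scene","top","wrist"):
    im=bot.camera(c); cv2.imwrite(f"pics/{c}0.png",im[:,:,::-1])
    k=bot.calibration(c); print(c,k)
    for t in ("jar","lid","strap","lever","dropper","beaker"):
        print(t,[(d['bbox'],round(d['confidence'],2)) for d in bot.search_frame(c,t)][:4])
print(bot.read_clock(), bot.read_tool_rot())
E
```

```text
pics
0.0
scene {'mtx': array([[463.21667195,   0.        , 315.45883876],
       [  0.        , 463.21667195, 199.75503419],
       [  0.        ,   0.        ,   1.        ]]), 'k1': 0.04649831977884985, 'extrinsics': array([[ 0.43753611, -0.89907575, -0.01499841, -0.31917586],
       [-0.50781358, -0.23329396, -0.82927637,  0.39233663],
       [ 0.74208323,  0.37045475, -0.55863741,  0.61044068],
       [ 0.        ,  0.        ,  0.        ,  1.        ]])}
jar [([249.3, 150.6, 107.8, 127.2], 0.76), ([365.3, 223.3, 25.7, 38.8], 0.6)]
lid [([297.1, 206.1, 29.7, 28.4], 0.89), ([260.7, 194.9, 28.9, 21.5], 0.86), ([215.1, 220.4, 47.6, 35.0], 0.57), ([251.3, 150.8, 106.4, 128.7], 0.53)]
strap [([250.2, 148.0, 87.5, 55.2], 0.63)]
lever []
dropper [([358.4, 178.3, 9.2, 33.2], 0.49)]
beaker [([367.7, 226.7, 20.4, 33.6], 0.83)]
top {'mtx': array([[462.56944554,   0.        , 319.57505409],
       [  0.        , 462.56944554, 201.87794793],
       [  0.        ,   0.        ,   1.        ]]), 'k1': -0.019538125662294535, 'extrinsics': array([[-0.059566  , -0.99821211,  0.00494776, -0.044846
[... 512 characters left out ...]
aker [([353.5, 180.9, 21.9, 23.5], 0.83)]
wrist {'mtx': array([[302.91676792,   0.        , 316.81184495],
       [  0.        , 302.91676792, 193.53142922],
       [  0.        ,   0.        ,   1.        ]]), 'k1': -0.03550204910848015, 'hand_eye': array([[ 9.99999640e-01,  8.27366645e-04, -1.87019684e-04,
        -8.65465795e-04],
       [ 3.95504691e-04, -2.59744437e-01,  9.65677312e-01,
        -1.42657175e-01],
       [ 7.50391875e-04, -9.65677039e-01, -2.59744671e-01,
         6.41295079e-02],
       [ 0.00000000e+00,  0.00000000e+00,  0.00000000e+00,
         1.00000000e+00]])}
jar []
lid []
strap []
lever []
dropper []
beaker []
1.05 [-0.55664167  0.55667407  0.43603952 -0.43604308]
```

Run:
```python
import cv2
for c,(x,y,w,h) in dict(scene=(190,120,240,180),top=(200,110,240,180)).items():
    im=cv2.imread(f"pics/{c}0.png"); cv2.imwrite(f"pics/{c}0z.png",cv2.resize(im[y:y+h,x:x+w],(800,600),interpolation=cv2.INTER_CUBIC))
```

```text
(no output)
```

View pics/scene0.png

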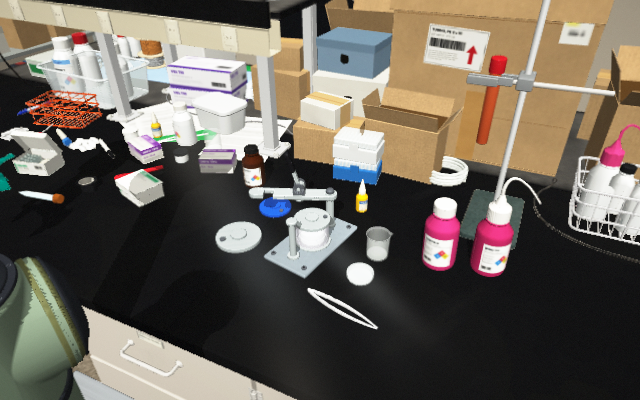

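View pics/scene0z.png

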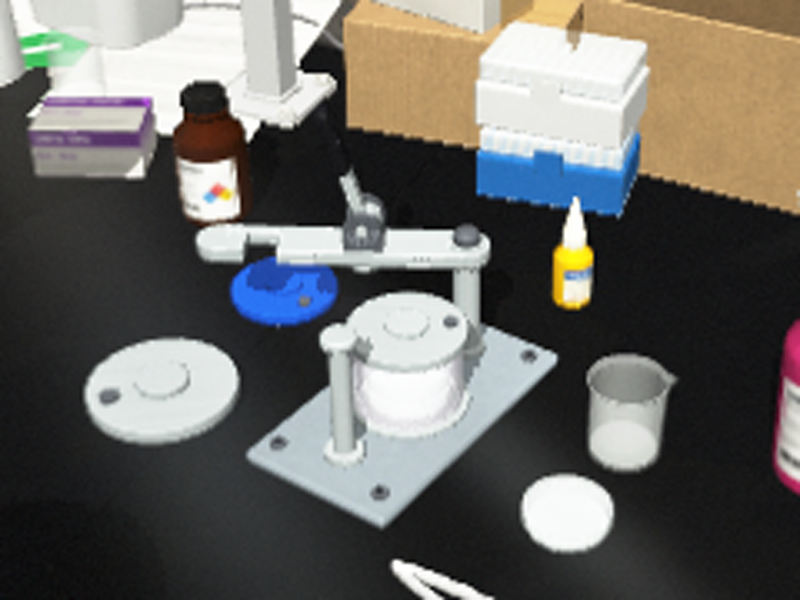

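View pics/top0.png

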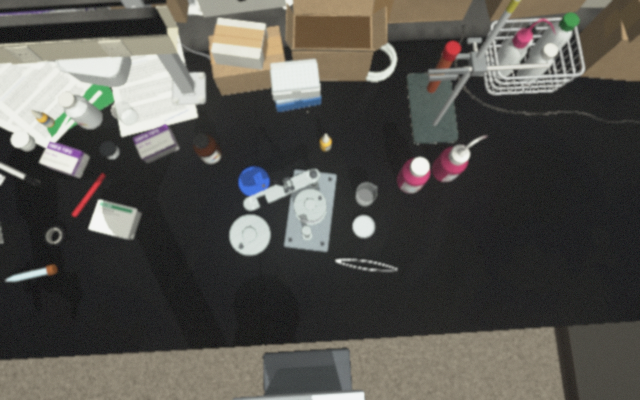

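View pics/top0z.png

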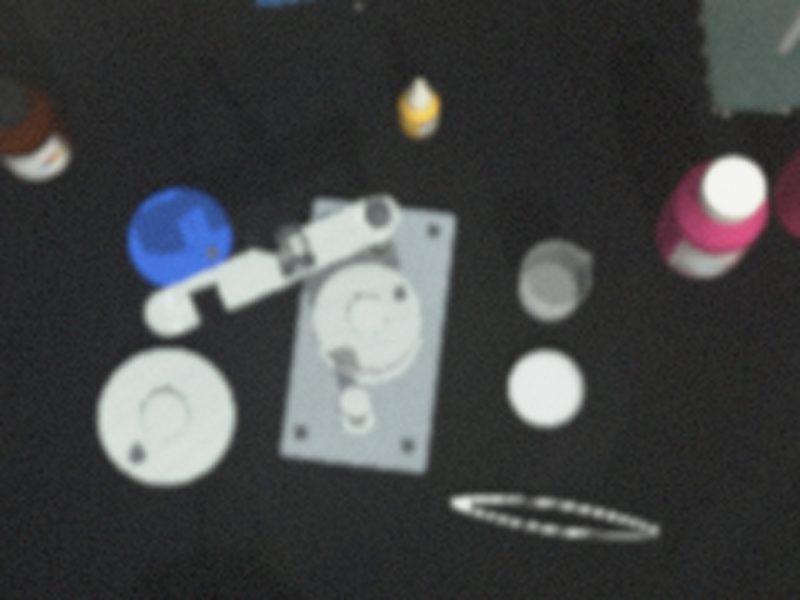

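```bash
cat > h.py <<'E'
from cell import bot
import numpy as np, cv2
def cal(c):
    k=bot.calibration(c); return k['mtx'],np.array([k['k1'],0,0,0,0.]),k['extrinsics']
def ray(c,uv):
    K,d,E=cal(c); p=cv2.undistortPoints(np.array([[uv]],float),K,d)[0,0]
    R=E[:3,:3]; return -R.T@E[:3,3], R.T@np.array([p[0],p[1],1])
def onz(c,uv,z):
    o,r=ray(c,uv); return o+r*(z-o[2])/r[2]
def proj(c,P):
    K,d,E=cal(c); return cv2.projectPoints(np.atleast_2d(np.array(P,float)),cv2.Rodrigues(E[:3,:3])[0],E[:3,3],K,d)[0][:,0]
def tri(a,b):
    (o1,r1),(o2,r2)=ray('scene',a),ray('top',b)
    s=np.linalg.lstsq(np.c_[r1,-r2],o2-o1,rcond=None)[0]
    p,q=o1+s[0]*r1,o2+s[1]*r2
    return (p+q)/2,np.linalg.norm(p-q)
E
python3 - <<'E'
from h import *
np.set_printoptions(precision=4,suppress=True)
s=lambda x,y:(190+x/3.3333-.35,120+y/3.3333-.35)
t=lambda x,y:(200+x/3.3333-.35,110+y/3.3333-.35)
for n,a,b,z in [("nut",s(467,230),t(377,212),.115),("stud",s(338,331),t(355,398),.110),("boss",s(407,322),t(368,312),.078)]:
    print(n,tri(a,b),onz('scene',a,z),onz('top',b,z))
P=onz('top',t(377,212),.115);S=onz('top',t(355,398),.11);P2=onz('scene',s(467,230),.115);S2=onz('scene',s(338,331),.11)
for p,q in((P,S),(P2,S2)):print("dist",np.linalg.norm((p-q)[:2]),"yaw",np.arctan2(*(p-q)[1::-1]),(p+q)/2)
for c,pts in (('top',[t(147,315),t(172,336),t(240,258),t(278,285)]),('scene',[s(197,243)])):
    for p in pts:print(c,onz(c,p,.102))
E
```

```text
nut (array([ 0.6687, -0.0673,  0.1121]), np.float64(0.0015773574147130054)) [ 0.6641 -0.0685  0.115 ] [ 0.6684 -0.0679  0.115 ]
stud (array([ 0.5348, -0.0438,  0.1118]), np.float64(0.0028443530107474173)) [ 0.536  -0.0414  0.11  ] [ 0.5358 -0.0449  0.11  ]
boss (array([ 0.6027, -0.0559,  0.0774]), np.float64(0.00326780252992363)) [ 0.6009 -0.055   0.078 ] [ 0.6035 -0.0573  0.078 ]
dist 0.1345082647824726 yaw -0.17180317210917082 [ 0.6021 -0.0564  0.1125]
dist 0.13095485031391635 yaw -0.20839228758979816 [ 0.6001 -0.055   0.1125]
top [0.6055 0.1002 0.102 ]
top [0.5892 0.0829 0.102 ]
top [0.6435 0.0324 0.102 ]
top [0.622  0.0059 0.102 ]
scene [0.5931 0.0967 0.102 ]
```

```bash
cat >> h.py <<'E'
from scipy.spatial.transform import Rotation as Rn
PIV=np.array([0.668,-0.0675]); YAW=-0.185
def u_(th): a=np.pi+YAW-th; return np.array([np.cos(a),np.sin(a)])
def strapP(th,r,out,z):  # r along strap, out = outward from centre line on trailing side
    u=u_(th); n=np.array([u[1],-u[0]]); return np.r_[PIV+r*u+out*n,z]
def quat(th):
    u=np.r_[u_(th),0]; y=np.array([0,0,-1.]); x=np.cross(y,u)
    q=Rn.from_matrix(np.c_[x,y,u]).as_quat(); return [q[3],q[0],q[1],q[2]]
def leverP(th,lev,s,off=0,w=0):
    a=np.deg2rad(75)-lev*75/74.5; u=strapP(th,68-s*1000*0,0,0)
    r=.068+s*np.cos(a)-off*np.sin(a); return strapP(th,r,w,.118+s*np.sin(a)+off*np.cos(a))
def overlay(c,im,th,lev,fn,crop):
    x,y,w,h=crop; f=min(800/w,600/h)
    im=cv2.resize(im[y:y+h,x:x+w,::-1],None,fx=f,fy=f,interpolation=cv2.INTER_CUBIC)
    def L(P,col):
        q=((proj(c,P)-[x,y]+.5)*f-.5).round().astype(int); cv2.polylines(im,[q.reshape(-1,1,2)],False,col,1)
    L([strapP(th,r,o,.102) for r,o in((0,.016),(.182,.016),(.182,-.016),(.148,-.016),(.148,.0),(.125,.0),(.125,-.016),(0,-.016))],(0,0,255))
    S=strapP(0,.136,0,.11); a=np.linspace(0,6.3,40)
    L([S+[.012*np.cos(t),.012*np.sin(t),0] for t in a],(0,255,0))
    L([np.r_[PIV+[.008*np.cos(t),.008*np.sin(t)],.115] for t in a],(0,255,0))
    L([strapP(0,.068+.040*np.cos(t),.040*np.sin(t),.074) for t in a],(255,255,0))
    L([strapP(0,.068+sx*.102,sy*.056,.014) for sx,sy in((1,1),(1,-1),(-1,-1),(-1,1),(1,1))],(255,0,255))
    L([leverP(th,lev,0),leverP(th,lev,.089)],(0,165,255))
    cv2.imwrite(fn,im)
E
python3 - <<'E'
from h import *
for c,cr in dict(scene=(220,130,160,120),top=(230,150,120,90)).items():
    overlay(c,cv2.imread(f"pics/{c}0.png")[:,:,::-1],1.0,.05,f"pics/{c}_ov.png",cr)
print(Rn.from_quat(np.r_[bot.read_tool_rot()][[1,2,3,0]]).as_matrix().round(2), bot.read_joint_positions())
for th in (1.1,1,.5,0): print(th,bot.solve_ik(strapP(th,.158,.04,.09),quat(th)))
E
```

```text
[[ 0.24  0.   -0.97]
 [ 0.97 -0.    0.24]
 [-0.   -1.   -0.  ]] [ 1.19479066e+00  3.26188800e-01 -1.92643517e-01  1.05199152e+00
 -3.69814104e-05  1.43661259e+00]
1.1 [ 0.0328187   0.6542755  -0.03413226  0.88238856  0.          1.3178187 ]
1 [ 0.03143666  0.62657849 -0.08617964  0.85803819  0.          1.21643666]
0.5 [-0.0178151   0.49963643 -0.31688278  0.75427712  0.          0.6671849 ]
0 [-0.14030626  0.41413465 -0.4637535   0.69290818  0.          0.04469374]
```

View pics/scene_ov.png

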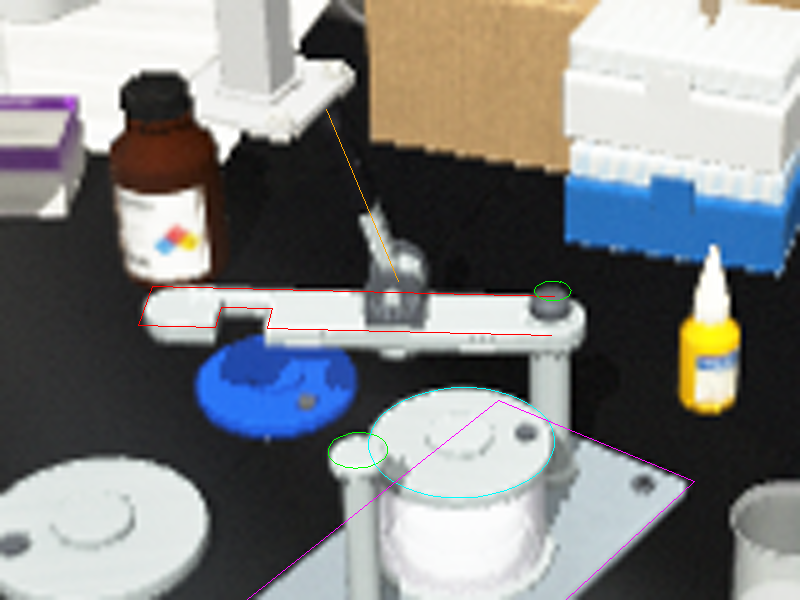

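View pics/top_ov.png

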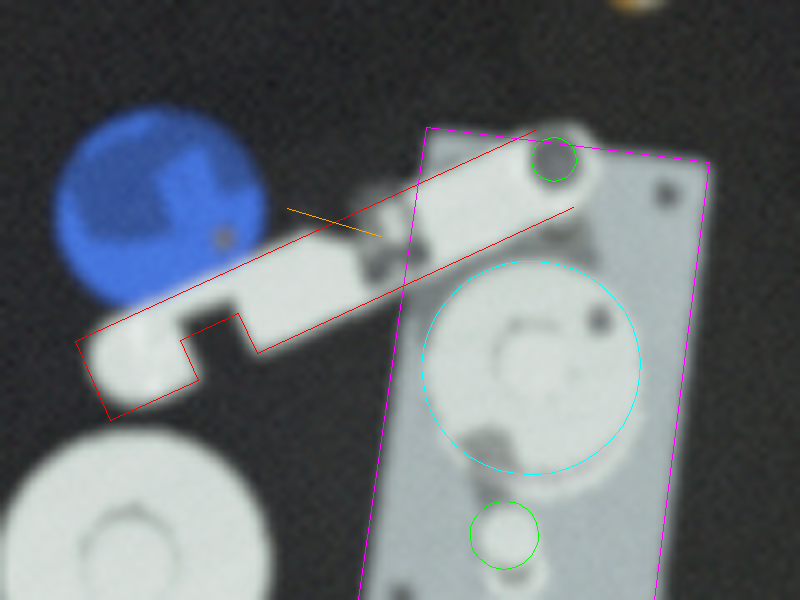

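Run:
```python
from h import *
bot.set_gripper(0.0)
p=strapP(1.0,.158,.055,.22); bot.move_pose(p,quat(1.0))
p[2]=.088; bot.move_linear(p,.12)
print(bot.read_clock(),bot.read_position(),bot.read_ft_force())
for c,cr in dict(scene=(200,110,200,150),top=(220,130,160,120)).items():
    overlay(c,bot.camera(c),1.0,.05,f"pics/{c}_1.png",cr)
```

```text
5.4917 [0.66019673 0.0996339  0.08891935] [-0.95912236 -0.874722    0.28736766]
```

View pics/scene_1.png

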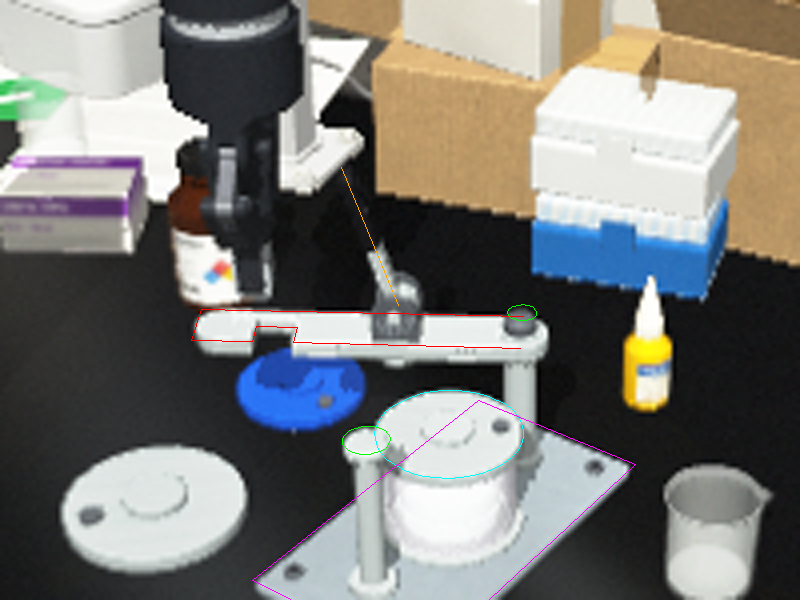

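View pics/top_1.png

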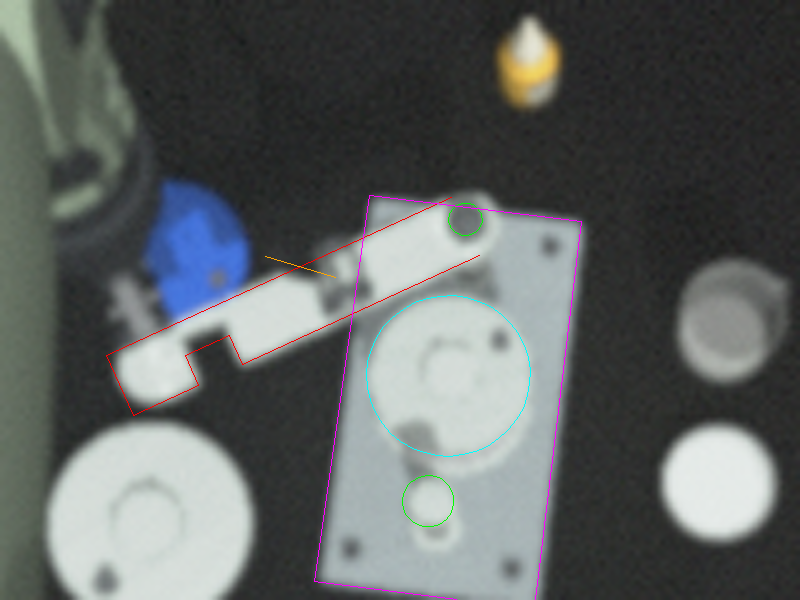

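The fingers (scene crop about 240,270; top crop 130,305) stand behind the strap's end on its trailing side, and nothing is touched. The lid candidates in the first scene zoom are grey on the jar (407,325), large grey on the bench (160,385) and blue (285,290). The one meant is the grey lid on the jar. Next I push the strap.

Run:
```python
from h import *
f0=bot.read_ft_force()
for th in np.linspace(1.0,.08,8):
    hit=bot.move_linear(strapP(th,.158,.031,.088),.10,rotation=quat(th),until_force=12)
    print(round(th,2),hit,np.round(bot.read_ft_force(),1),round(bot.read_clock(),2))
    if hit: break
for c,cr in dict(scene=(200,110,200,150),top=(220,130,160,120)).items():
    overlay(c,bot.camera(c),.08,.05,f"pics/{c}_2.png",cr)
```

```text
1.0 False [-0.8  0.1 -0.9] 5.98
0.87 False [-0.  -0.8 -0.3] 6.34
0.74 False [-0.5 -0.2  0.3] 6.7
0.61 False [-0.9 -1.3  0.8] 7.06
0.47 False [ 0.6 -0.1 -0.4] 7.42
0.34 False [-0.5 -0.1  0.3] 7.78
0.21 False [ 0.9 -0.4  0.1] 8.13
0.08 False [ 0.2 -1.  -0.8] 8.49
```

View pics/scene_2.png

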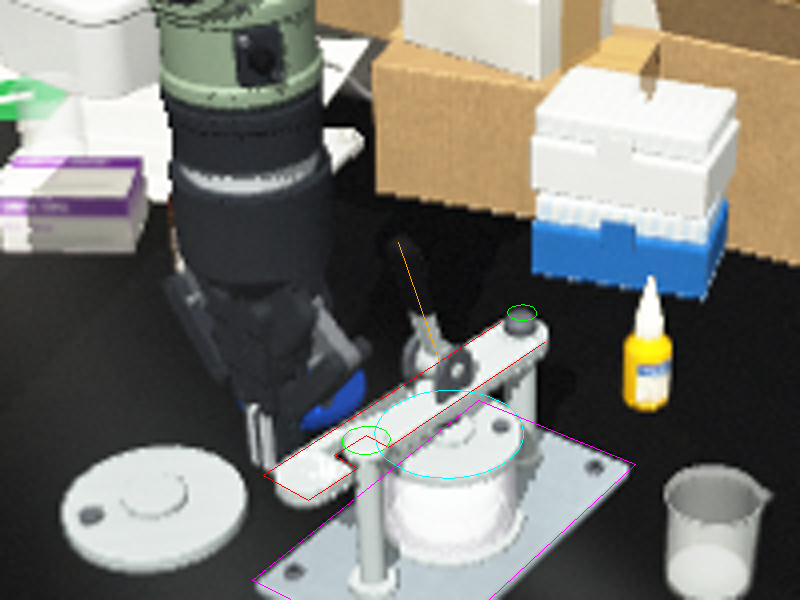

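View pics/top_2.png

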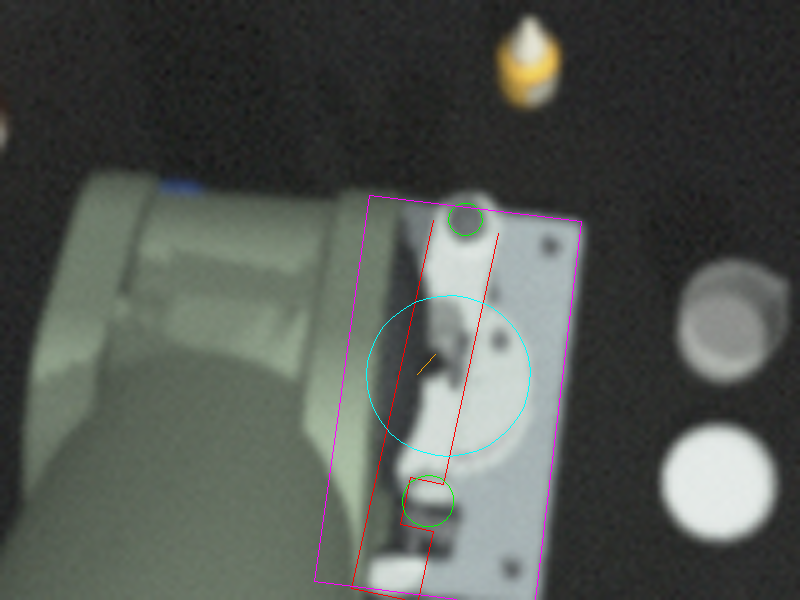

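The strap has followed the finger to about 0.05 rad short of home, with the notch at the stud in the top crop (430,500). The lever is still up. Now the last push onto the stop.

Run:
```python
from h import *
hit=bot.move_linear(strapP(0,.158,-.01,.088),.03,rotation=quat(0),until_force=9)
p=bot.read_position(); print(hit,p,bot.read_ft_force(),bot.read_clock())
u=u_(0);n=np.array([u[1],-u[0]]); d=np.array(p[:2])-PIV; print("r",d@u,"out",d@n)
if not hit: raise SystemExit
q=np.array(p); q[:2]+=.03*n; bot.move_linear(q,.1)
q[2]=.26; bot.move_linear(q,.15)
# clear of the view
q[:2]+=.12*n; bot.move_linear(q,.2)
for c,cr in dict(scene=(200,110,200,150),top=(220,130,160,120)).items():
    im=bot.camera(c); cv2.imwrite(f"pics/{c}_3r.png",im[:,:,::-1]); overlay(c,im,0,.05,f"pics/{c}_3.png",cr)
print(bot.read_clock())
```

```text
True [ 0.51951642 -0.01064895  0.08778586] [1.09678866 2.51373209 2.44611785] 9.4
r 0.1564074449571754 out 0.02856792062687407
12.0
```

View pics/scene_3.png

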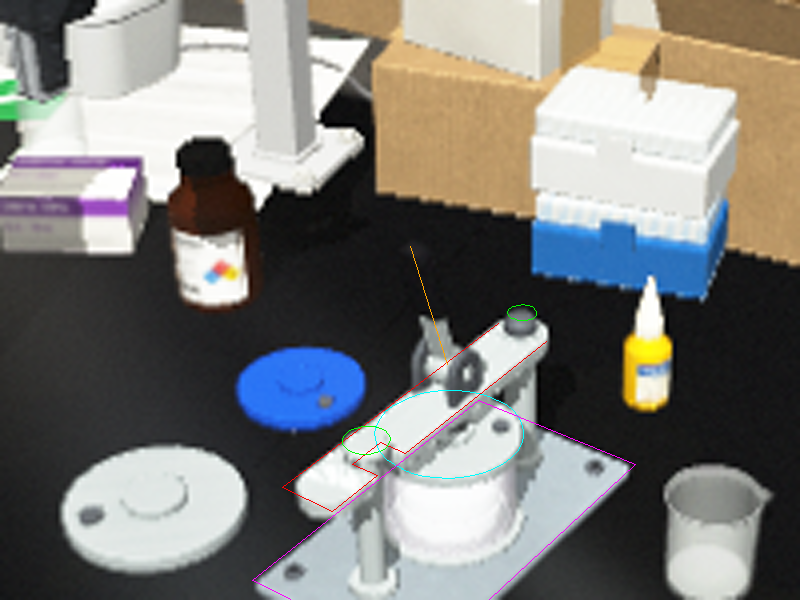

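View pics/top_3.png

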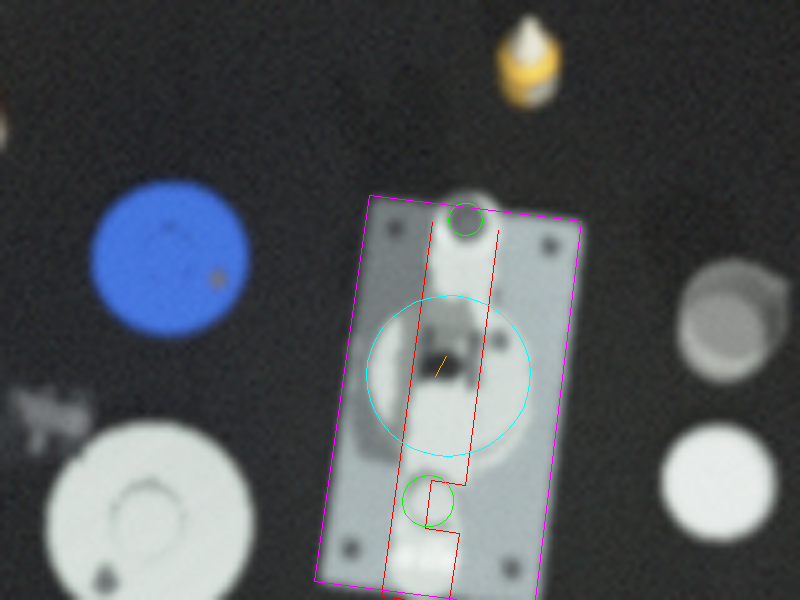

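The strap lies across the lid with the stud in its notch (top crop 428,500), and the lever is up. The force read only 2.7 N after the stop, so I'll push once more, harder, to confirm it is on the hard stop.

Run:
```python
from h import *
u=u_(0);n=np.array([u[1],-u[0]])
bot.move_linear(strapP(0,.158,.06,.26),.25,rotation=quat(0))
bot.move_linear(strapP(0,.158,.06,.088),.15)
bot.move_linear(strapP(0,.158,.034,.088),.1)
hit=bot.move_linear(strapP(0,.158,.005,.088),.025,until_force=18)
p=np.array(bot.read_position()); f=bot.read_ft_force(); d=p[:2]-PIV
print(hit,f,"r",d@u,"out",d@n,bot.read_clock())
bot.wait(.15);print(bot.read_ft_force(),(np.array(bot.read_position())[:2]-PIV)@n)
p[:2]+=.035*n; bot.move_linear(p,.12)
p[2]=.27; bot.move_linear(p,.2)
print(bot.read_clock())
t=bot.read_position(),bot.read_tool_rot()
im=bot.camera("wrist"); cv2.imwrite("pics/w4.png",im[:,:,::-1]); print(t)
```

```text
True [0.37410535 2.99268507 1.75737504] r 0.15807523424381784 out 0.028479264521386216 14.9333
[1.13951467 2.91524034 2.7061559 ] 0.02845386231381412
16.5917
(array([0.52358636, 0.02376097, 0.26891723]), array([ 0.54714313, -0.54006002, -0.45473416,  0.44965142]))
```

View pics/w4.png

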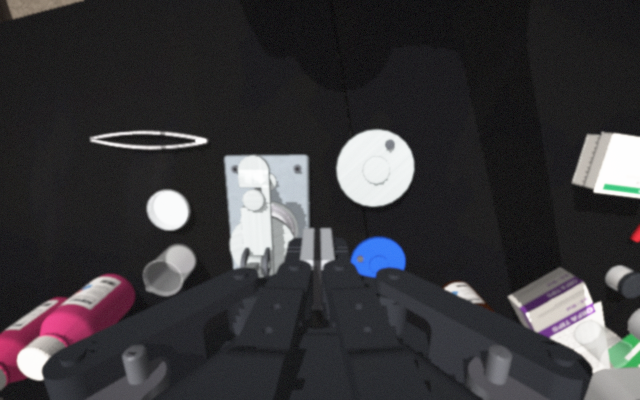

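The wrist picture shows the strap across the lid, with the stud head at (253,200) in the notch. The 18 N push stopped at the same place, so it's on the hard stop and I can push the lever.

Run:
```python
from h import *
bot.move_linear(strapP(0,.038,0,.26),.2,rotation=quat(0))
s=.062
def T(deg):
    a=np.deg2rad(deg); return strapP(0,.068+s*np.cos(a)-.005*np.sin(a)-.011,0,.118+s*np.sin(a)+.005*np.cos(a))
p=T(75); z=p[2]; p=strapP(0,.038,0,z); bot.move_linear(p,.15)
print(bot.read_clock(),np.round(bot.read_ft_force(),1))
for a in (78,68,58,48,38,28,19,10):
    hit=bot.move_linear(T(a),.05,until_force=20)
    print(a,hit,np.round(bot.read_ft_force(),1),np.round(bot.read_position(),4),round(bot.read_clock(),2))
    if hit: break
for c,cr in dict(scene=(200,110,200,150),top=(220,130,160,120)).items():
    overlay(c,bot.camera(c),0,1.1,f"pics/{c}_5.png",cr)
```

```text
18.1667 [ 0.1 -0.3  0.4]
78 False [-0.1 -0.1  0.6] [ 0.6042 -0.0556  0.1799] 18.86
68 False [ 0.5 -0.2 -0. ] [ 0.5933 -0.0535  0.1773] 19.23
58 False [ 1.  -0.1  0.5] [ 0.5832 -0.0517  0.173 ] 19.59
48 False [ 0.9 -0.3 -0.3] [ 0.5737 -0.0498  0.1668] 19.96
38 False [0.4 0.2 0.2] [ 0.566  -0.0483  0.1595] 20.32
28 False [ 0.4 -0.4 -0.2] [ 0.5597 -0.0472  0.151 ] 20.69
19 False [-0.5 -0.7 -0.3] [ 0.5555 -0.0464  0.1426] 21.03
10 False [ 0.5 -0.2 -0.3] [ 0.5524 -0.0458  0.1334] 21.38
```

View pics/scene_5.png

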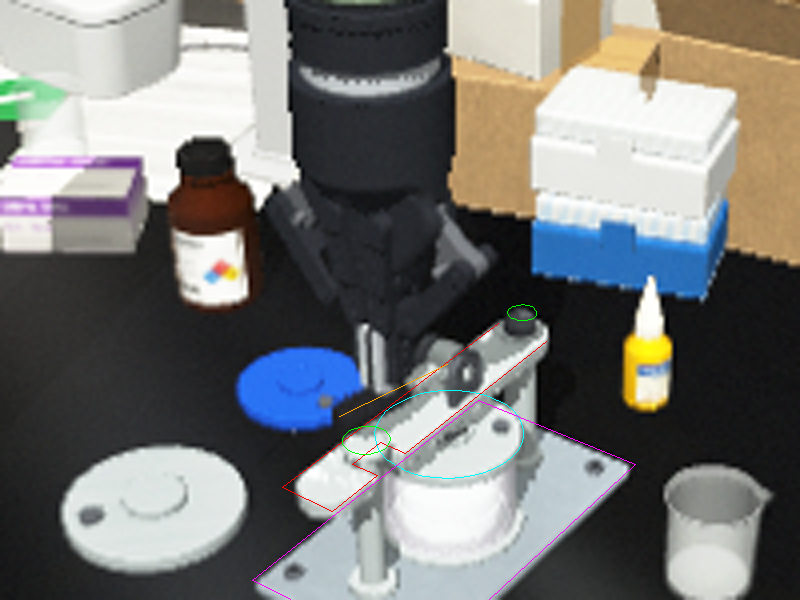

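The lever's black grip (scene crop 365,400) has followed the finger to about 10° above level. Now I press it down to its stop.

Run:
```python
from h import *
a=np.deg2rad(0)
hit=bot.move_linear(strapP(0,.068+.062-.011,0,.108),.03,until_force=25)
p=np.array(bot.read_position());print(hit,np.round(bot.read_ft_force(),1),p,bot.read_clock())
bot.wait(.2);print(np.round(bot.read_ft_force(),1),bot.read_position())
p=np.array(bot.read_position());p[2]=.24; bot.move_linear(p,.15)
u=u_(0);n=np.array([u[1],-u[0]]); p[:2]+=.17*n; bot.move_linear(p,.25)
for c,cr in dict(scene=(200,110,200,150),top=(220,130,160,120)).items():
    overlay(c,bot.camera(c),0,1.3,f"pics/{c}_6.png",cr)
print(bot.read_clock())
```

```text
True [-2.6 -0.1 10.8] [ 0.55126601 -0.04567062  0.12294255] 22.0
[-1.7 -0.4  9.6] [ 0.55128624 -0.0456146   0.12294268]
24.075
```

View pics/scene_6.png

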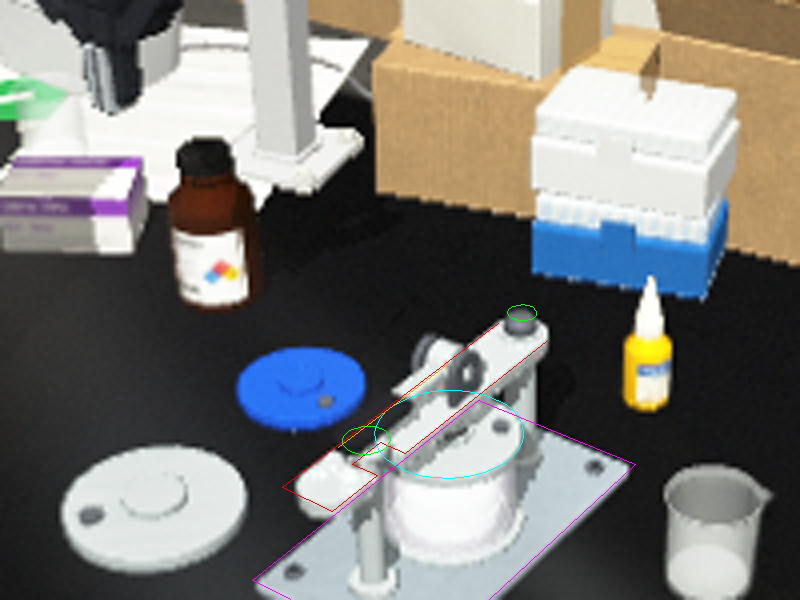

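View pics/top_6.png

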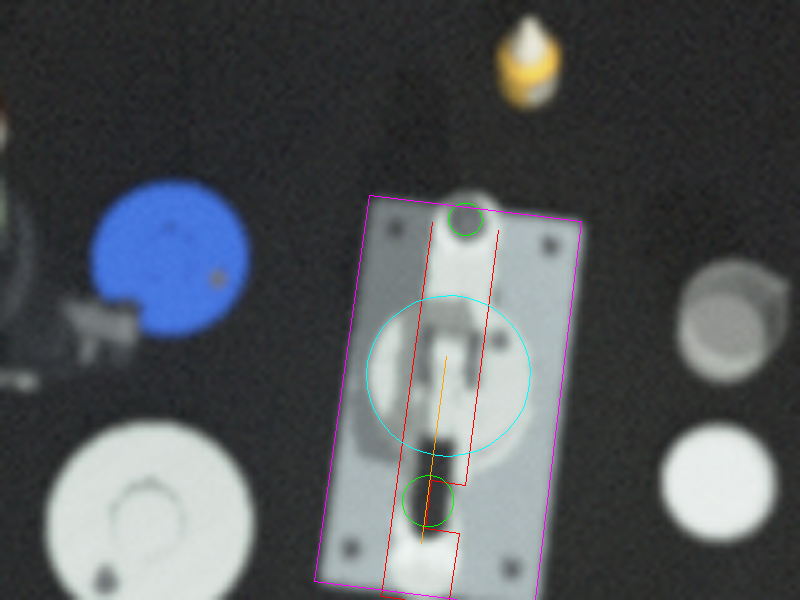

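Run:
```python
from h import *
im=bot.camera("scene")[:,:,::-1]
c=im[180:240,265:345]; c=cv2.convertScaleAbs(c,alpha=1,beta=0); c=(255*(c/255.)**.45).astype('uint8')
cv2.imwrite("pics/s7.png",cv2.resize(c,None,fx=10,fy=10,interpolation=cv2.INTER_CUBIC))
for a in(0,1.3,1.25,1.15): print(a,(proj('scene',[leverP(0,a,s) for s in(0,.038,.089)])-[265,180]).round(1)*10)
```

```text
0 [[ 464.  207.]
 [ 432.   80.]
 [ 385. -103.]]
1.3 [[464. 207.]
 [352. 292.]
 [192. 414.]]
1.25 [[464. 207.]
 [352. 285.]
 [191. 396.]]
1.15 [[464. 207.]
 [353. 268.]
 [192. 357.]]
```

View pics/s7.png

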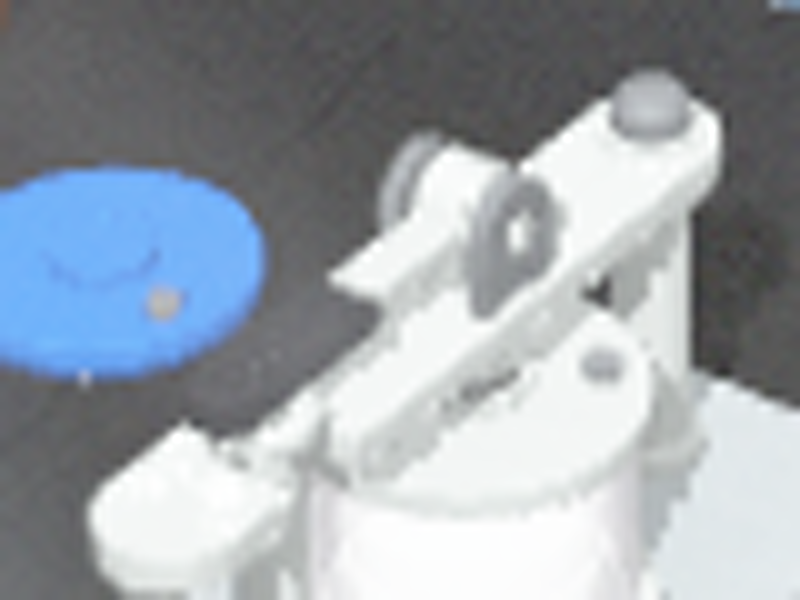

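The steel arm now ends at (355,285), where the model puts it for 1.30 rad (352,292). I'll press once more to confirm the stop, then back off and hand in.

```bash
python3 - <<'E'
from h import *
bot.move_linear(strapP(0,.119,0,.24),.25)
bot.move_linear(strapP(0,.119,0,.13),.15)
hit=bot.move_linear(strapP(0,.119,0,.108),.02,until_force=32)
p=np.array(bot.read_position());print(hit,np.round(bot.read_ft_force(),1),p,bot.read_clock())
p[2]=.24; bot.move_linear(p,.15)
u=u_(0);n=np.array([u[1],-u[0]]); p[:2]+=.17*n; bot.move_linear(p,.25)
for c in("scene","top"):
    im=bot.camera(c)[:,:,::-1]; x,y=(220,130) if c=="scene" else (230,150)
    cv2.imwrite(f"pics/{c}_8.png",cv2.resize(im[y:y+120,x:x+160],(800,600),interpolation=cv2.INTER_CUBIC))
    a=cv2.imread(f"pics/{c}0.png")
    for t in ("dish","beaker","forceps","dropper"):
        print(c,t,[np.round(d['bbox']) for d in bot.search_frame(c,t)][:1])
print(bot.read_clock())
E
python3 - <<'E'
import cv2
a=cv2.imread('pics/top0.png')
cv2.imwrite('pics/top0_8.png',cv2.resize(a[150:270,230:390],(800,600),interpolation=cv2.INTER_CUBIC))
E
```

```text
True [-3.3 -0.2  9. ] [ 0.55131037 -0.04572295  0.12297113] 26.45
scene dish [array([347., 264.,  24.,  22.])]
scene beaker [array([370., 227.,  20.,  36.])]
scene forceps [array([306., 288.,  69.,  43.])]
scene dropper [array([357., 180.,  10.,  32.])]
top dish [array([353., 217.,  21.,  20.])]
top beaker [array([356., 182.,  21.,  24.])]
top forceps [array([337., 261.,  50.,   9.])]
top dropper []
28.7167
```

View pics/top_8.png

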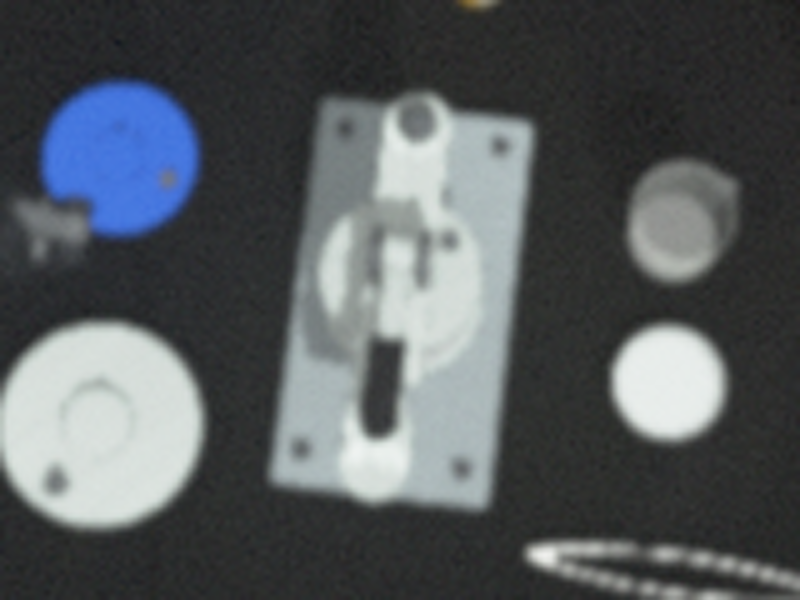

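View pics/scene_8.png

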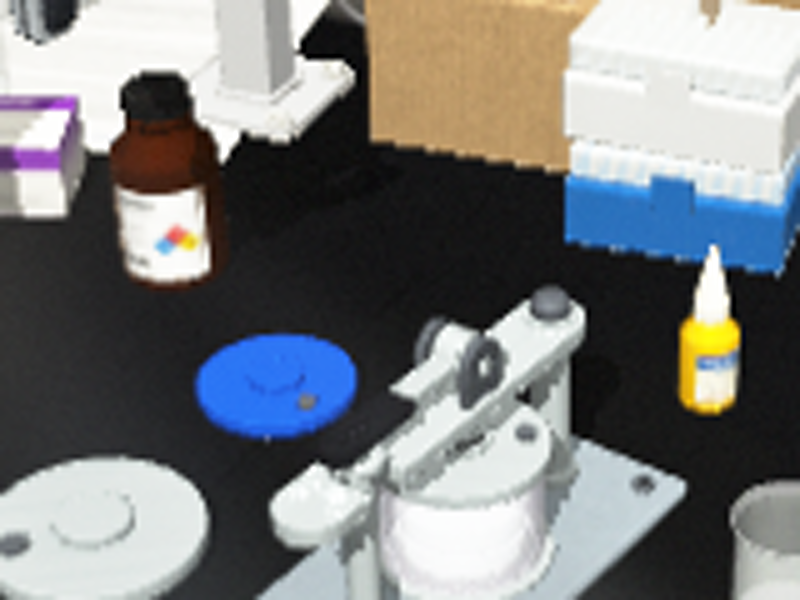

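View pics/top0_8.png

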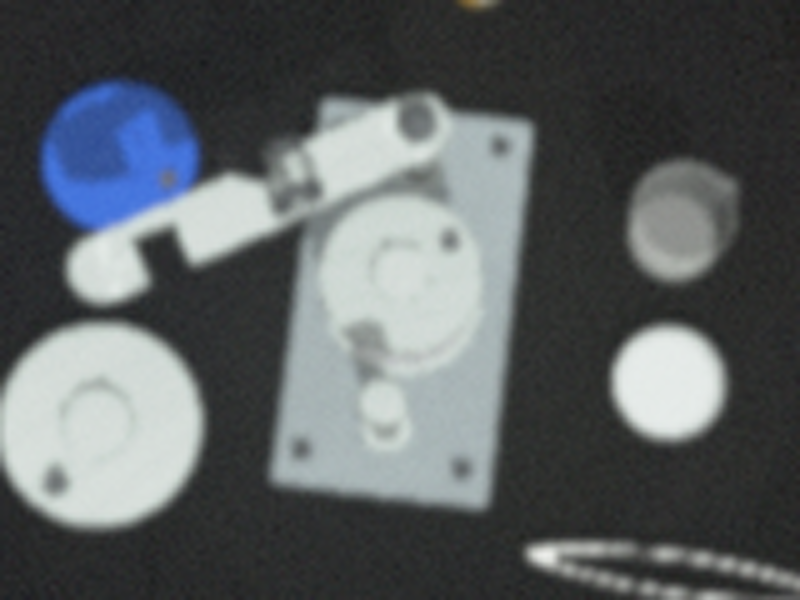

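The strap is home and the lever is down (black grip in the top crop at 383,388). The lid's dark mark (448,240) and the dish, beaker and forceps are at the same pixels as in the first picture, and the hand is clear.

```bash
python3 -c "
from cell import bot
print(bot.read_ft_force(),bot.read_clock()); bot.close_job()"
```

```text
[-0.27748915 -0.22904433  0.49530986] 28.7167
the job is handed in; nothing more can be done
```

I pushed the strap home with the shut fingers, then pushed the cam lever down until it clamped the lid. The hand was well clear when I handed the job in at 28.7 s.

- **Strap:** two pushes, set to stop at 9 N and 18 N, halted within 0.1 mm of each other. The stud sat in the notch, and the lever was still standing up at that point.
- **Lever:** two presses, set to stop at 25 N and 32 N, both ended at 123 mm. That is the height of the grip's top when the lever is level.
- **Surroundings:** the lid's mark, the dish, the beaker and the forceps were at the same pixels before and after. The dropper showed unmoved in the scene picture.

**Checks that disagreed or failed:**
- Force readings taken just after each stop were well below the limits set: about 3 N for the strap and 9–11 N for the lever. I relied on the repeated stop positions instead.
- My model overlay was a few millimetres off in the scene camera, but it fitted well in the top one.
- The network did not find the dropper in the top picture.
- The pad's contact with the lid could not be seen directly.

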